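# Start the capsule coffee machine

### The arm

A 6-joint arm with a two-finger parallel gripper is mounted at the origin on the work surface. World frame = base frame: x ahead of the robot, y to its left, z up, the work surface at z = 0. Lengths are in mm, angles in degrees, forces in N, time in s.
With the tool pointing down it reaches from about 375 to 975 mm from the base axis. Payload 3.8 kg.
Tool frame: the origin (TCP) lies midway between the tips of the shut fingers; the grasp point (between the pads) lies bot.tcp_to_grasp behind it (bot.tcp_to_grasp is the distance from the TCP to the grasp point, in mm); z points along the fingers, y is the line along which they close (so a half turn about z gives the same grasp; the last joint's range is limited). The gripper opens to 88 mm and grips with 3 to 60 N. Pads are 18 mm wide; open, the fingers measure 123 mm over their backs; the gripper's body (75 mm by 187 mm) begins 45 mm behind the grasp point.
Start: joints at [68.302, 15.12, 91.902, -0, 72.978, -2.114], TCP at [226.246, 635.948, 211.806] pointing down, gripper open.
Joint ranges: [-150.88, 150.88], [-54.13, 125.18], [17.81, 147.31], [-75.09, 255.09], [0, 152.58], [-146.25, 146.25]. Speed limits (degrees/s): [147.25, 147.25, 180, 180, 180, 180].

### API

Orientations are given as a 3x3 rotation matrix whose columns are the frame's x, y, z axes.
In Python, from station import bot gives the robot as it stands.
- The arm moves only by the tool jog_arm, never from a script. Its argument "commands" is text: rows parted by semicolons, each of 5 numbers parted by spaces: the shift along the tool's x, y, z in mm, then the turn about the tool's z in rad, then the closure, from 0 (fully open) to 1 (shut). In form: dx dy dz roll gripper; .... A call has 1 to 12 rows; each row is the pose to reach, as a shift and turn from the pose commanded when the call began, along the tool's axes at that moment; what a row does not reach only later rows make up. A row lasts 1/12 s, in which the tool goes at most 41.7 mm and 7.16 degrees, less where a joint would pass 70% of its speed; a pose out of reach is approached as far as the arm can. A call with a gripper value outside its range is refused whole. The fingers move at their own pace and stop on an object; the grip force is fixed at half the most. Time passes only in rows, so rows that repeat a pose let the fingers close. It gives the time, the measured TCP pose, the force, the opening and the grip force at its end, in the units of the state.
- bot.state(): the state, without advancing time (a new reading comes with each control period).
- bot.get_image(name): name is "scene" or "top" or "wrist"; returns the picture (480x640x3 uint8, red, green, blue); there is no depth.
- bot.camera_info(name): a dict with "camera_matrix" (3x3 intrinsics, pixels), "rvec" (rotation vector, rad) and "tvec" (3), from world to camera coordinates, as OpenCV has them; the wrist camera has in their place "T_tool_cam" (4x4, takes a point from camera to tool coordinates, whose origin is the TCP and whose axes are the flange's). Camera axes: x right, y down, z forward; pixel columns grow to the right and rows downward; lengths in mm; the calibration is good to about 2 mm. A picture is of the moment at which its call begins: read the wrist's pose just before it. camera_info takes no time and is no camera call.
- bot.finish_job(): hands the job in; it is judged then, once.
The state is a dict: "t": time; "joint_pos": joint angles; "joint_vel": joint speeds; "joint_efforts": joint torques, N m; "eef_pos": TCP position; "orientation": TCP orientation; "force": force on the tool from outside, world axes, zero at the start; "ft_torque": the same for the moment, N m; "grip_width": finger opening in mm; "grip_force": force on a finger pad.
Only numpy, scipy, OpenCV 4.12 (cv2) and the standard library are available. Lean on these libraries where they do the work, as an engineer would, in place of code of your own. Each camera call takes 0.05 s, during which the arm holds its last target. There are 200 camera calls.

### The job

Make a long coffee: with closed fingers, first push the coffee machine's open lid down until it is fully shut, then press the blue end of the cup-size rocker all the way down, then press the green start button all the way in and let go. Only touch and push: do not lift the lid further open, grip nothing, and leave the mug, sugar jar, canister and bowl where they stand.

Things in the scene. Friction and masses are not known exactly. Their poses are not given: they have to be found in the camera images.
- machine: black and silver capsule coffee machine, fixed, 349 x 180 x 200 mm. Origin at counter level under the middle of its 300 mm foot; x axis from its front (facing the robot) to its rear, y to the robot's left, z up; turned up to 0.35 rad. The head's flat top, z 200 mm, spans x -130..150. On it in front: start button and rocker, at y +45 and -45 mm, either way round. Behind them: the lid.
- lid (a joint): angle of the dark steel lid over the capsule well, rad: 0 = shut (lying level on the head), positive = its front edge swung up; starts 0.5 to 0.95, stop at 1.5. It stays where it is left (hinge friction 0.14 N m); a push of a few newtons down on it shuts it, and it stays shut.
- lid_hinge (a point): point on the lid's hinge axis, middle of the lid's width; fixed on the machine at x 104, z 206 mm of its frame. The axis is the machine's y axis.
- lid_front (a point): middle of the lid's front edge, on its upper face. The lid is a dark steel plate 112 mm long (hinge to front edge), 120 wide, 12 thick, hinge axis at mid-thickness of its rear edge; shut, its upper face is level at z 212 mm of the machine. The small silver strip on its front edge is look only.
- rocker (a joint): angle of the cup-size rocker, rad: 0 to 0.04 at the start = white end down (short cup), 0.44 = blue end fully down (long cup), the stop. It stays where it is left; about 2 N at the middle of the raised end tips it.
- rocker_blue (a point): point to press, on top of the rocker's blue end, 22 mm behind its pivot. The rocker is 64 mm long along the machine's x, 34 wide; white half to the front, blue half to the lid. Pivot 14 mm above the head's top; this point is 23 mm above it at the start, 13 mm with blue down. Steel bezel 10 mm high along both long sides (gap 36 mm), 4 mm at the ends.
- start (a joint): travel of the green start button, m: 0 = out, 0.005 = fully in; springs back. It needs 1.5 N to begin and 5 N to go fully in.
- start_top (a point): centre of the top face of the green start button: round cap 30 mm across in a steel collar 46 mm across, on the machine's head (centre at machine x -78 mm). Face 21 mm above the head's top, collar 12 mm. Pressed straight down.
- mug: white mug, 72 mm across at the rim, 80 mm high, loose on the drip tray under the machine's head; origin at the centre of its underside. Leave alone.
- sugar_jar: amber glass jar with steel cap, 68 mm across, 100 mm high, loose beside the machine; origin at the centre of its underside. Leave alone.
- canister: dark steel can with paper label, 70 mm across, 130 mm high, loose beside the machine; origin at the centre of its underside. Leave alone.
- bowl: blue ceramic bowl, 100 mm across, 50 mm high, loose beside the machine; origin at the centre of its underside. Leave alone.

How it is judged:
By the outcome, as a careful person would: the job done as asked, in the order asked, and still so for the second after the job is handed in, with the robot touching nothing.
It also fails if it takes over 45 s, if anything falls off the work surface, if the arm or the gripper's body presses on something with over 40 N, if the wrist force passes 120 N, or if a joint passes its speed limit or range.

## Working session

There is one attempt and no reset: what is moved stays moved. The work goes in short steps, Python scripts to look and compute and a tool call to move; the robot and the scene stay as the last step left them, time stands still between calls to the robot, and variables do not carry over. Pictures are saved under pics/ and viewed, at most 12 in all, crops included, and the job is handed in when it is done.

Besides the shell and the picture viewer there is one more tool, called after "Call:" as name(argument=value, ...) on one line, values as JSON. jog_arm: Moves the arm, as the interface text tells. Its arguments: {"type":"object","properties":{"commands":{"type":"string"}},"required":["commands"]}

```bash
mkdir -p pics; python3 - <<'E'
from station import bot
import cv2
for n in("scene","top"):
    im=bot.get_image(n); cv2.imwrite(f"pics/{n}0.png",im[:,:,::-1])
    c=bot.camera_info(n); print(n,c)
s=bot.state(); print(s); print(bot.tcp_to_grasp)
E
```

```text
scene {'camera_matrix': array([[544.60609299,   0.        , 320.13075549],
       [  0.        , 544.60609299, 241.37926091],
       [  0.        ,   0.        ,   1.        ]]), 'rvec': array([ 1.06521361, -2.61062011,  0.79609733]), 'tvec': array([ 481.05066365,  377.98322348, 1049.28232433])}
top {'camera_matrix': array([[580.36049136,   0.        , 330.42881492],
       [  0.        , 580.36049136, 240.62502651],
       [  0.        ,   0.        ,   1.        ]]), 'rvec': array([ 2.14667913, -2.15797268,  0.17209541]), 'tvec': array([  55.78206222,  613.84505603, 1232.67623319])}
{'t': 0.1, 'joint_pos': array([ 6.83032740e+01,  1.51634911e+01,  9.19737940e+01, -2.51882626e-04,
        7.29775911e+01, -2.11492038e+00]), 'joint_vel': array([ 0.01110906, -0.05666471, -0.21278782, -0.00477321, -0.06145362,
       -0.08280024]), 'joint_efforts': array([-2.94075226e-04, -5.03614318e+01, -3.58075976e+01,  7.31009245e-02,
        2.33131094e-02, -4.13909606e-05]), 'eef_pos': array([225.97946071, 635.30466126, 210.62501671]), 'orientation': array([[-9.42164335e-01,  3.35150446e-01, -7.37317632e-04],
       [ 3.35151250e-01,  9.42162493e-01, -1.86447607e-03],
       [ 6.97930325e-05, -2.00375578e-03, -9.99997990e-01]]), 'force': array([ 0.26859222, -0.20641755, -0.41758129]), 'ft_torque': array([-0.0265111 ,  0.02077866, -0.00017271]), 'grip_force': 0.0, 'grip_width': 87.99933876212495}
18.700000000000003
```

View pics/top0.png

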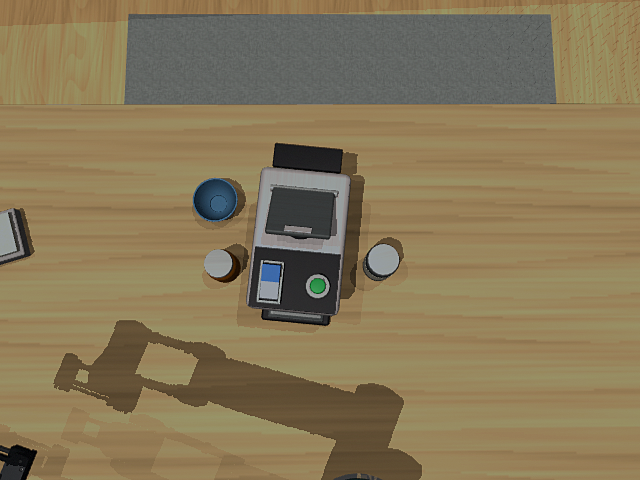

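View pics/scene0.png

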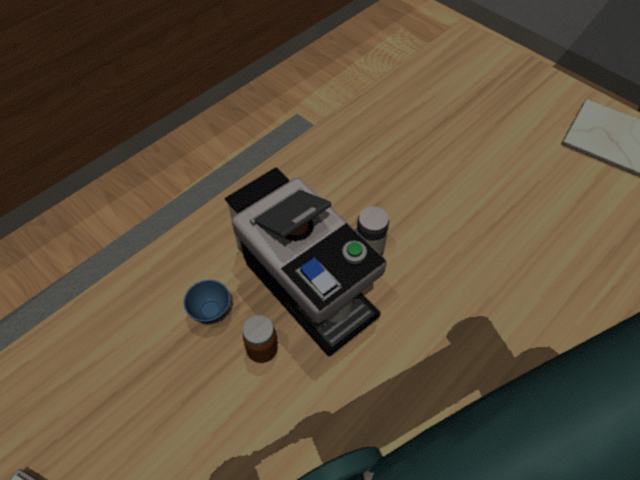

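The views show the machine with the green button at top (318,286) / scene (355,249). The rocker's blue end is at top (270,272) / scene (314,269), on the machine's +y side. The lid is open, with its strip at top (298,230) / scene (310,213). I'll segment these and fit the pose.

```bash
cat > h.py <<'E'
import numpy as np,cv2
from station import bot
from scipy.optimize import least_squares
def proj(n,P):
    c=bot.camera_info(n); return cv2.projectPoints(np.float64(P).reshape(-1,1,3),c["rvec"],c["tvec"],c["camera_matrix"],None)[0].reshape(-1,2)
def W(p,P):
    c,s=np.cos(p[2]),np.sin(p[2]); P=np.float64(P).reshape(-1,3)
    return P@np.array([[c,s,0],[-s,c,0],[0,0,1]])+[p[0],p[1],0]
def lid(a,r,h,y=0): # r along, h above mid-plane
    return [104-r*np.cos(a)+h*np.sin(a)*1, y, 206+r*np.sin(a)+h*np.cos(a)]
def blob(im,m,box):
    x0,y0,x1,y1=box; k=np.zeros(m.shape,bool); k[y0:y1,x0:x1]=1; v,u=np.nonzero(m&k)
    return np.array([u.mean(),v.mean()]),len(u)
E
python3 - <<'E'
from h import *
obs={}
boxes={"top":((300,270,336,302),(255,255,286,303)),"scene":((338,235,374,265),(295,252,345,300))}
for n in boxes:
    im=cv2.imread(f"pics/{n}0.png"); hsv=cv2.cvtColor(im,cv2.COLOR_BGR2HSV); H,S,V=[hsv[...,i].astype(int) for i in range(3)]
    g=blob(im,(H>45)&(H<85)&(S>90)&(V>60),boxes[n][0]); b=blob(im,(H>95)&(H<125)&(S>110)&(V>80),boxes[n][1])
    print(n,g,b); obs[n]=(g[0],b[0])
strip={"top":(298,230),"scene":(310,214)}
def model(p,n):
    X,Y,yaw,rx,a=p
    return proj(n,np.vstack([W(p,[-78,-45,220.5]),W(p,[rx+17,45,221]),W(p,lid(a,112,0))]))
def res(p):
    r=[]
    for n in obs:
        m=model(p,n); r+=[m[0]-obs[n][0],m[1]-obs[n][1],(m[2]-strip[n])*.7]
    return np.concatenate(r)
s=least_squares(res,[750,0,0,-78,.7]); p=s.x
print(p,s.fun.round(1)); np.save("p.npy",p)
for n in obs:
    im=cv2.imread(f"pics/{n}0.png"); a=p[4]
    hd=[[x,y,200] for x,y in((-130,90),(-130,-90),(150,-90),(150,90))]
    ld=[lid(a,r,6,y) for r,y in((0,60),(112,60),(112,-60),(0,-60))]
    L0=[[x,y,0] for x,y in((-150,90),(-150,-90),(150,-90),(150,90))]
    rk=[[p[3]+x,45+y,214-x*-.4] for x,y in((-32,17),(32,17),(32,-17),(-32,-17))]
    im=cv2.resize(im,None,fx=3,fy=3)
    for P,col in((hd,(0,0,255)),(ld,(0,255,255)),(rk,(255,0,255))):
        cv2.polylines(im,[np.int32(proj(n,W(p,P))*3+1)],True,col,1)
    o=(proj(n,W(p,[0,0,200]))[0]*3).astype(int); y,x=max(o[1]-300,0),max(o[0]-260,0)
    cv2.imwrite(f"pics/{n}_ov.png",im[y:y+600,x:x+520])
a,b=[cv2.imread(f"pics/{n}_ov.png") for n in("top","scene")]
h=min(a.shape[0],b.shape[0]); c=np.hstack([a[:h],b[:h]]); c=cv2.resize(c,(800,int(h*800/c.shape[1]))); cv2.imwrite("pics/ov.png",c)
E
```

```text
top (array([317.17112299, 285.4171123 ]), 187) (array([270.29315961, 272.56026059]), 307)
scene (array([354.3630137 , 248.32876712]), 146) (array([312.11578947, 268.44912281]), 285)
[ 5.87348629e+02  1.14140286e+02 -1.65330024e-01 -8.48893539e+01
  5.76127562e-01] [-1.1  0.4 -0.8  0.2  0.8  1.5  0.3 -1.1  0.6 -1.  -1.6 -0.5]
```

View pics/ov.png

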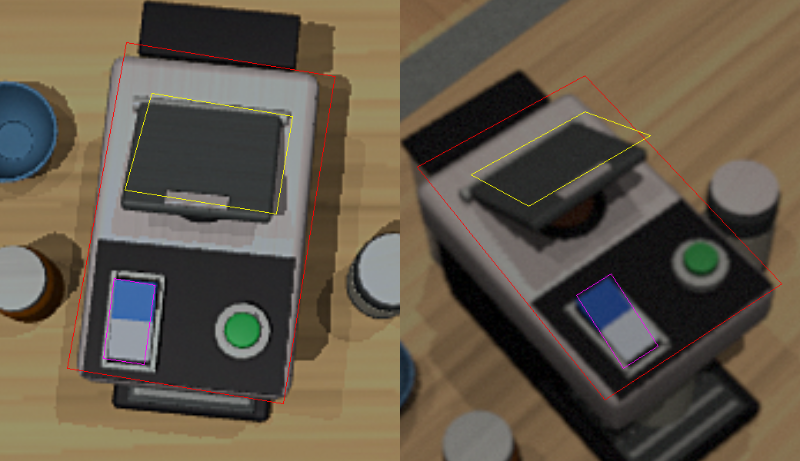

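The overlay shows the fitted yaw is about 0.06 too large: the head sides at top-overlay (117,60)-(82,370) and (317,85)-(290,390) don't match. I'll refit with edge points added.

```bash
python3 - <<'E'
from h import *
p0=np.load("p.npy"); f=800/1040
def off(n):
    o=(proj(n,W(p0,[0,0,200]))[0]*3).astype(int); return np.array([max(o[0]-260,0),max(o[1]-300,0)])
def full(n,q): q=np.float64(q); q=q-([400,0] if n=="scene" else [0,0]); return (q/f+off(n))/3
T=lambda *q:full("top",q); S=lambda *q:full("scene",q)
def ldist(n,p,A,B,q):
    a,b=proj(n,W(p,[A,B])); d=(b-a)/np.linalg.norm(b-a); e=q-a; return d[0]*e[1]-d[1]*e[0]
g={"top":(317.2,285.4),"scene":(354.4,248.3)}; b={"top":(270.3,272.6),"scene":(312.1,268.4)}
strip={"top":T(197,199),"scene":S(605,178)}
hinge={"top":T(212,109)}
# lid lower/upper front corners left as check
def res(p):
    a,rx,w,xb=p[4],p[3],p[5],p[6]; r=[]
    for n in g:
        m=proj(n,np.vstack([W(p,[-78,-45,220.5]),W(p,[rx+17,45,221]),W(p,lid(a,112,0))]))
        r+=list(m[0]-g[n])+list((m[1]-b[n])*.7)+list((m[2]-strip[n])*.7)
    r+=list(.5*(proj("top",W(p,[104,0,206]))[0]-hinge["top"]))
    for q,s in((T(113,100),1),(T(92,270),1),(T(83,350),1),(T(314,120),-1),(T(301,270),-1),(T(292,360),-1)):
        r.append(ldist("top",p,[-130,s*w,195],[150,s*w,195],q))
    for q in(T(97,240),T(295,258)): r.append(ldist("top",p,[xb,90,200],[xb,-90,200],q))
    for q in(S(532,300),S(680,203)): r.append(ldist("scene",p,[xb,90,200],[xb,-90,200],q))
    r.append((rx+78)/6); r.append((w-88)/3)
    return np.array(r)
s=least_squares(res,[*p0[:2],-.1,-78,.6,88,-30],loss="soft_l1"); p=s.x; print(p.round(3)); print(s.fun.round(1)); np.save("p.npy",p)
for n in g:
    im=cv2.imread(f"pics/{n}0.png"); a=p[4]
    hd=[[x,y,200] for x,y in((-130,90),(-130,-90),(150,-90),(150,90))]
    ld=[lid(a,r,6,y) for r,y in((0,60),(112,60),(112,-60),(0,-60))]
    rk=[[p[3]+x,45+y,214+x*.4] for x,y in((-32,17),(32,17),(32,-17),(-32,-17))]
    im=cv2.resize(im,None,fx=3,fy=3)
    for P,col in((hd,(0,0,255)),(ld,(0,255,255)),(rk,(255,0,255))):
        cv2.polylines(im,[np.int32(proj(n,W(p,P))*3+1)],True,col,1)
    x,y=off(n); cv2.imwrite(f"pics/{n}_ov2.png",im[y:y+600,x:x+520])
c=np.hstack([cv2.imread(f"pics/{n}_ov2.png") for n in("top","scene")]); cv2.imwrite("pics/ov2.png",cv2.resize(c,(800,int(600*800/1040))))
print("start",W(p,[-78,-45,221]),"blue",W(p,[p[3]+22,45,223]),"lidfront",W(p,lid(p[4],112,6)))
E
```

```text
[ 5.86023e+02  1.15491e+02 -1.11000e-01 -8.01930e+01  5.88000e-01
  8.63980e+01 -1.55550e+01]
[ 0.6  0.1  0.4 -0.   0.1  2.4  1.2 -2.3  1.  -1.3 -4.2 -0.4  0.2  0.2
  0.3  0.4  0.9 -0.2  0.8  0.9 -0.2 -1.5  0.3  1.5 -0.4 -0.5]
start [[503.53662036  79.36649348 221.        ]] blue [[533.14797527 166.63331427 223.        ]] lidfront [[600.07848802 113.93106327 273.1225447 ]]
```

View pics/ov2.png

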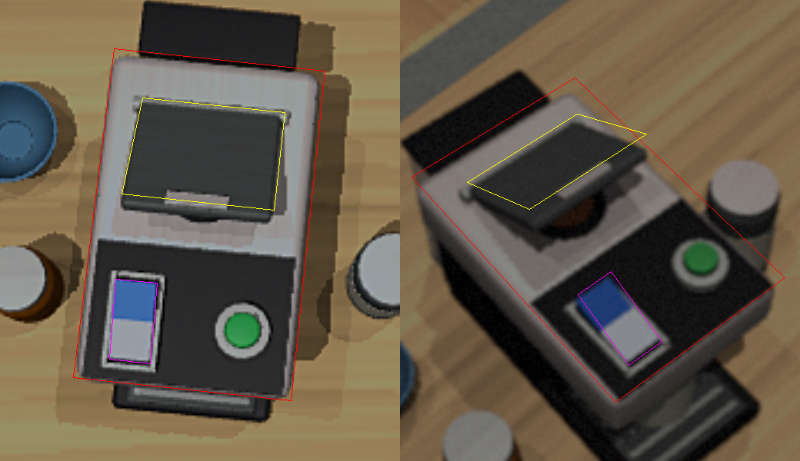

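Call:
jog_arm(commands="0 0 -110 0 1;0 0 -110 0 1;0 0 -110 0 1;-533 -365 -110 -0.23 1;-533 -365 -110 -0.23 1;-533 -365 -110 -0.23 1;-533 -365 -110 -0.23 1;-533 -365 -110 -0.23 1;-533 -365 -110 -0.23 1;-533 -365 -110 -0.23 1;-533 -365 -110 -0.23 1;-533 -365 -110 -0.23 1")

```text
t: 1.1
eef_pos: [447.2, 330.6, 321.4]
orientation: [[-0.994, 0.111, -0.0], [0.111, 0.994, -0.0], [0.0, -0.0, -1.0]]
force: [1.2, -0.2, 0.1]
grip_width: 10.3
grip_force: 0.0
```

```bash
python3 - <<'E'
from station import bot
c=bot.camera_info("wrist"); print(c["T_tool_cam"].round(3), c["camera_matrix"].round(1)); print(bot.state()["eef_pos"])
E
```

```text
[[ 0.00000e+00 -9.64000e-01 -2.66000e-01  6.83580e+01]
 [ 1.00000e+00  0.00000e+00 -0.00000e+00 -2.22000e-01]
 [ 1.00000e-03 -2.66000e-01  9.64000e-01 -1.71789e+02]
 [ 0.00000e+00  0.00000e+00  0.00000e+00  1.00000e+00]] [[360.7   0.  317.4]
 [  0.  360.7 242.2]
 [  0.    0.    1. ]]
[447.23714173 330.63434202 321.39125901]
```

Call:
jog_arm(commands="-106 -202 -10 0 1;-106 -202 -10 0 1;-106 -202 -10 0 1;-106 -202 -10 0 1;-106 -202 -10 0 1;-106 -202 -10 0 1;-106 -202 -10 0 1;-106 -202 -10 0 1;-106 -202 -10 0 1")

```text
t: 1.85
eef_pos: [529.1, 120.6, 331.4]
orientation: [[-0.994, 0.112, -0.001], [0.112, 0.994, 0.001], [0.001, 0.0, -1.0]]
force: [1.0, 0.7, 0.4]
grip_width: 0.1
grip_force: 0.0
```

```bash
cat >> h.py <<'E'
def wcam(name):
    s=bot.state(); im=bot.get_image("wrist")[:,:,::-1].copy(); cv2.imwrite(f"pics/{name}.png",im)
    c=bot.camera_info("wrist"); T=np.eye(4); T[:3,:3]=s["orientation"]; T[:3,3]=s["eef_pos"]
    M=T@c["T_tool_cam"]; np.savez(f"{name}.npz",M=M,K=c["camera_matrix"],tcp=s["eef_pos"]); return im,M,c["camera_matrix"],s
def ray(M,K,uv,z):
    d=M[:3,:3]@np.linalg.inv(K)@[uv[0],uv[1],1]; return M[:3,3]+d*(z-M[2,3])/d[2]
def wproj(M,K,P):
    R=M[:3,:3].T; return cv2.projectPoints(np.float64(P).reshape(-1,1,3),cv2.Rodrigues(R)[0],-R@M[:3,3],K,None)[0].reshape(-1,2)
E
python3 - <<'E'
from h import *
im,M,K,s=wcam("w1"); p=np.load("p.npy"); print(s["eef_pos"],s["force"])
hsv=cv2.cvtColor(im,cv2.COLOR_BGR2HSV); H,S,V=[hsv[...,i].astype(int) for i in range(3)]
for nm,m,z in(("green",(H>45)&(H<85)&(S>90)&(V>60),221),("blue",(H>95)&(H<125)&(S>110)&(V>80),221)):
    n,l,st,ce=cv2.connectedComponentsWithStats(m.astype(np.uint8)); i=1+np.argmax(st[1:,4]); print(nm,ce[i],st[i],ray(M,K,ce[i],z))
a=p[4]
for P,col in(([[x,y,200] for x,y in((-130,90),(-130,-90),(150,-90),(150,90))],(0,0,255)),([lid(a,r,6,y) for r,y in((0,60),(112,60),(112,-60),(0,-60))],(0,255,255))):
    cv2.polylines(im,[np.int32(wproj(M,K,W(p,P)))],True,col,1)
cv2.imwrite("pics/w1o.png",im)
E
```

```text
[529.07920475 120.6225677  331.35566387] [0.9672063  0.67216459 0.43079743]
green [265.08444902 205.42636457] [248 188  35  36 971] [503.86822228  81.61433509 221.        ]
blue [375.92990654 223.93991989] [ 356  206   41   37 1498] [528.54199407 167.52319096 221.        ]
```

View pics/w1o.png

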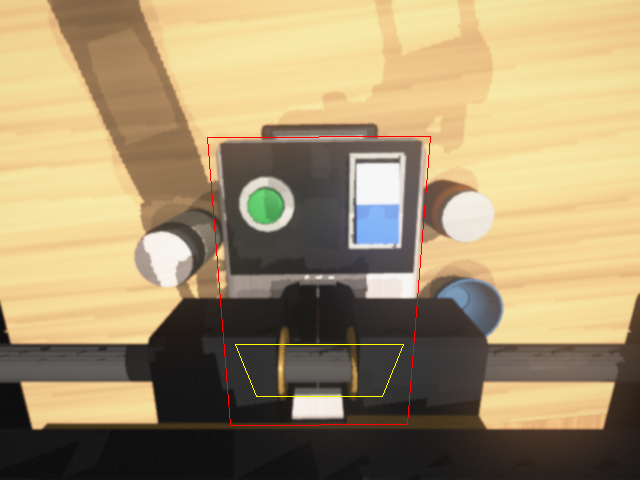

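The wrist view shows the green button at (265,205), the rocker at u 356-401 / v 163-245 with its blue half toward the lid, and the fit agreeing within 2 mm. Next I'll push the lid.

Call:
jog_arm(commands="-77 3 0 0 1;-77 3 0 0 1;-77 3 0 0 1;-77 3 30 0 1;-77 3 50 0 1;-77 3 62 0 1;-77 3 72 0 1;-77 3 82 0 1;-77 3 92 0 1;-77 3 100 0 1;-77 3 106 0 1;-77 3 110 0 1")

```text
t: 2.9
eef_pos: [606.4, 114.5, 221.6]
orientation: [[-0.994, 0.112, 0.0], [0.112, 0.994, 0.0], [-0.0, 0.0, -1.0]]
force: [-0.5, 0.5, 0.6]
grip_width: 0.4
grip_force: 0.5
```

Call:
jog_arm(commands="0 0 3 0 1;0 0 5 0 1;0 0 7 0 1;0 0 9 0 1;0 0 10 0 1;0 0 11 0 1;0 0 11 0 1;0 0 11 0 1")

```text
t: 3.57
eef_pos: [606.4, 114.4, 210.8]
orientation: [[-0.994, 0.112, 0.0], [0.112, 0.994, -0.0], [-0.0, -0.0, -1.0]]
force: [0.0, 0.6, 0.2]
grip_width: 0.5
grip_force: 0.1
```

Call:
jog_arm(commands="0 0 1 0 1;0 0 2 0 1;0 0 3 0 1;0 0 3 0 1")

```text
t: 3.9
eef_pos: [606.3, 114.5, 207.5]
orientation: [[-0.994, 0.112, -0.0], [0.112, 0.994, 0.0], [0.0, -0.0, -1.0]]
force: [-0.4, 0.2, 1.4]
grip_width: 0.2
grip_force: 0.3
```

```bash
python3 - <<'E'
from h import *
c=[]
for n,(x,y) in(("top",(215,140)),("scene",(215,150))):
    im=bot.get_image(n)[:,:,::-1]; c.append(cv2.resize(im[y:y+200,x:x+200],(400,400),interpolation=cv2.INTER_CUBIC))
cv2.imwrite("pics/l1.png",np.hstack(c)); print(bot.state()["force"])
E
```

```text
[0.32852877 0.12389042 0.43873901]
```

View pics/l1.png

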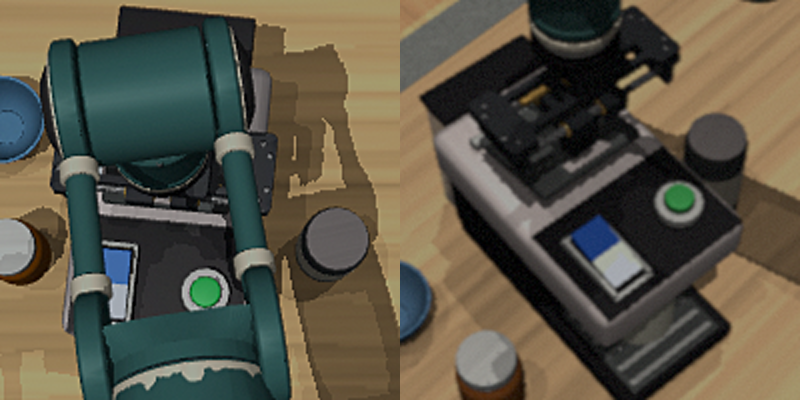

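The lid looks nearly level under the fingers. I'll keep pushing until a firm force shows it is on its stop.

Call:
jog_arm(commands="0 0 2 0 1;0 0 3 0 1;0 0 4 0 1;0 0 4 0 1;0 0 4 0 1")

```text
t: 4.42
eef_pos: [606.3, 114.4, 203.6]
orientation: [[-0.994, 0.112, -0.0], [0.112, 0.994, -0.0], [0.0, -0.0, -1.0]]
force: [0.3, 0.6, -0.4]
grip_width: 0.5
grip_force: 0.0
```

No force at 204 mm, so the fingers have gone in front of the lid's edge: the lid is open wider than I fitted. I'll back straight off toward the robot so I don't drag it up, then lift and look again.

Call:
jog_arm(commands="15 0 -1 0 1;30 0 -3 0 1;32 0 -20 0 1;32 0 -60 0 1;32 0 -100 0 1;32 0 -135 0 1;32 250 -135 0 1;32 250 -135 0 1;32 250 -135 0 1;32 250 -135 0 1;32 250 -135 0 1;32 250 -135 0 1")

```text
t: 5.42
eef_pos: [602.4, 368.4, 338.8]
orientation: [[-0.994, 0.112, 0.0], [0.112, 0.994, -0.0], [-0.0, 0.0, -1.0]]
force: [0.7, -0.1, -0.5]
grip_width: 0.8
grip_force: 0.0
```

```bash
python3 - <<'E'
from h import *
c=[]
for n,(x,y) in(("top",(215,140)),("scene",(215,150))):
    im=bot.get_image(n)[:,:,::-1]; cv2.imwrite(f"pics/{n}2.png",im); c.append(cv2.resize(im[y:y+200,x:x+200],(400,400),interpolation=cv2.INTER_CUBIC))
cv2.imwrite("pics/l2.png",np.hstack(c)); print(bot.state()["eef_pos"])
p=[586.4,117.7,-.111]
for a in(0,.2,.4,.5,.6,.7,.8,.9):
  print(a,[((proj(n,W(p,[lid(a,112,0,y) for y in(60,0,-60)]))-o)*2+([400,0] if n=="scene" else [0,0])).round().astype(int).tolist() for n,o in(("top",(215,140)),("scene",(215,150)))])
E
```

```text
[601.64194914 372.33348021 336.56642105]
0 [[[102, 207], [164, 214], [227, 221]], [[546, 212], [595, 179], [643, 147]]]
0.2 [[[100, 202], [164, 208], [227, 215]], [[544, 198], [594, 164], [642, 132]]]
0.4 [[[99, 191], [163, 198], [228, 205]], [[538, 180], [589, 147], [638, 115]]]
0.5 [[[98, 184], [164, 191], [229, 198]], [[534, 171], [586, 137], [635, 105]]]
0.6 [[[98, 176], [164, 183], [230, 190]], [[530, 161], [582, 127], [632, 95]]]
0.7 [[[98, 167], [164, 174], [231, 181]], [[525, 150], [577, 117], [627, 85]]]
0.8 [[[98, 157], [165, 164], [232, 171]], [[519, 140], [572, 106], [622, 74]]]
0.9 [[[98, 147], [166, 154], [233, 161]], [[513, 129], [566, 96], [617, 64]]]
```

View pics/l2.png

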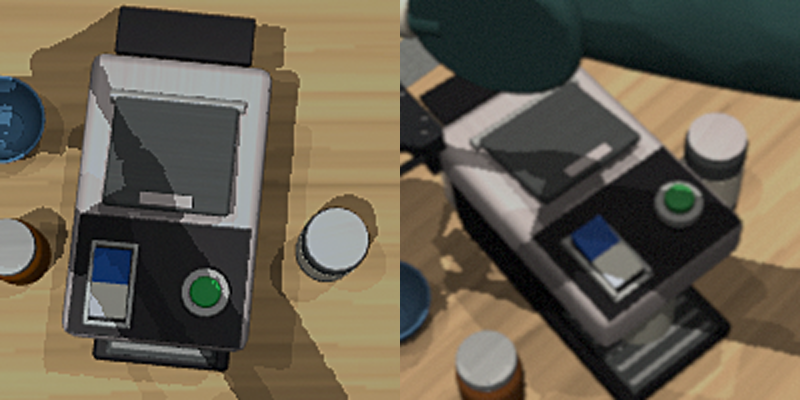

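The lid is now nearly flat: front edge at top-crop (103,208)-(235,215), scene-crop (548,198)-(638,140). It may not be fully shut, so I'll press nearer its front edge until I get a clear reaction force.

Call:
jog_arm(commands="-17 -249 0 0 1;-17 -249 0 0 1;-17 -249 0 0 1;-17 -249 0 0 1;-17 -249 0 0 1;-17 -249 0 0 1;-17 -249 0 0 1;-17 -249 40 0 1;-17 -249 80 0 1;-17 -249 98 0 1;-17 -249 98 0 1;-17 -249 98 0 1")

```text
t: 6.52
eef_pos: [590.6, 116.7, 239.7]
orientation: [[-0.994, 0.112, -0.003], [0.112, 0.994, -0.001], [0.003, -0.001, -1.0]]
force: [0.4, -0.3, -0.3]
grip_width: 0.6
grip_force: 0.0
```

Call:
jog_arm(commands="0 0 4 0 1;0 0 8 0 1;0 0 12 0 1;0 0 16 0 1;0 0 20 0 1;0 0 22 0 1;0 0 24 0 1;0 0 24 0 1;0 0 24 0 1")

```text
t: 7.27
eef_pos: [591.5, 117.1, 216.7]
orientation: [[-0.994, 0.112, -0.0], [0.112, 0.994, -0.0], [0.0, -0.0, -1.0]]
force: [-0.0, 0.3, -0.2]
grip_width: 0.5
grip_force: 0.0
```

Call:
jog_arm(commands="0 0 1 0 1;0 0 2 0 1;0 0 3 0 1;0 0 4 0 1;0 0 5 0 1;0 0 6 0 1;0 0 7 0 1;0 0 8 0 1;0 0 9 0 1;0 0 9 0 1")

```text
t: 8.1
eef_pos: [591.4, 117.1, 207.5]
orientation: [[-0.994, 0.112, -0.0], [0.112, 0.994, -0.0], [0.0, -0.0, -1.0]]
force: [-1.1, -0.8, 0.1]
grip_width: 0.7
grip_force: 0.0
```

Call:
jog_arm(commands="0 0 1 0 1;0 0 2 0 1;0 0 3 0 1;0 0 4 0 1;0 0 5 0 1;0 0 5 0 1")

```text
t: 8.6
eef_pos: [591.5, 117.1, 202.6]
orientation: [[-0.994, 0.112, -0.0], [0.112, 0.994, -0.0], [0.0, -0.0, -1.0]]
force: [-0.4, 0.0, 0.7]
grip_width: -0.1
grip_force: 0.2
```

Call:
jog_arm(commands="0 0 1 0 1;0 0 2 0 1;0 0 3 0 1;0 0 3 0 1")

```text
t: 8.93
eef_pos: [591.6, 117.1, 199.6]
orientation: [[-0.994, 0.112, -0.0], [0.112, 0.994, -0.0], [0.0, -0.0, -1.0]]
force: [-0.5, -1.2, 0.8]
grip_width: 0.4
grip_force: 0.2
```

```bash
python3 - <<'E'
from h import *
s=bot.state()
im=bot.get_image("scene")[:,:,::-1]; print(proj("scene",s["eef_pos"]),proj("scene",s["eef_pos"]+[0,0,40]), s["eef_pos"],s["force"],s["joint_pos"])
cv2.imwrite("pics/l3.png",cv2.resize(im[170:290,225:385],(800,600),interpolation=cv2.INTER_CUBIC)) 
E
```

```text
[[308.46328177 236.92119935]] [[308.25711712 225.02556135]] [591.58990579 117.09406446 199.59515627] [-0.54748829 -1.17462095  0.8146396 ] [ 8.83012655e+00  7.85625839e+00  1.01848461e+02 -9.98154559e-04
  7.02959720e+01 -7.47638698e+01]
```

View pics/l3.png

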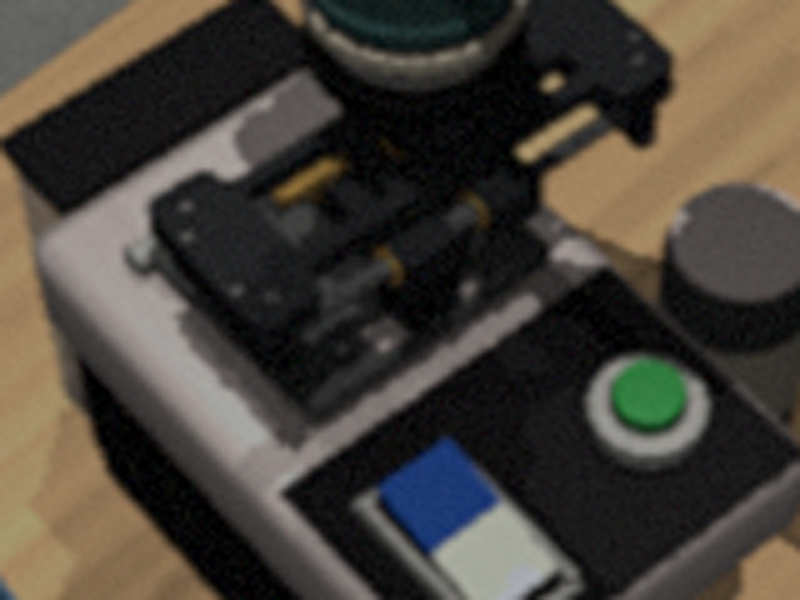

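Call:
jog_arm(commands="0 0 1 0 1;0 0 2 0 1;0 0 3 0 1;0 0 3 0 1")

```text
t: 9.32
eef_pos: [591.5, 117.1, 196.5]
orientation: [[-0.994, 0.112, -0.0], [0.112, 0.994, -0.0], [0.0, -0.0, -1.0]]
force: [0.4, 0.9, -0.0]
grip_width: 0.3
grip_force: 0.2
```

Call:
jog_arm(commands="0 0 1 0 1;0 0 2 0 1;0 0 3 0 1;0 0 3 0 1")

```text
t: 9.65
eef_pos: [591.5, 117.1, 193.5]
orientation: [[-0.994, 0.112, -0.0], [0.112, 0.994, -0.0], [0.0, -0.0, -1.0]]
force: [-0.4, -0.3, 0.6]
grip_width: 0.3
grip_force: 0.1
```

```bash
python3 - <<'E'
from h import *
im,M,K,s=wcam("w2"); print(s["eef_pos"],s["joint_efforts"].round(2),M[:3,3])
hsv=cv2.cvtColor(im,cv2.COLOR_BGR2HSV); H,S,V=[hsv[...,i].astype(int) for i in range(3)]
for nm,m in(("green",(H>45)&(H<85)&(S>90)&(V>60)),("blue",(H>95)&(H<125)&(S>110)&(V>80))):
    n,l,st,ce=cv2.connectedComponentsWithStats(m.astype(np.uint8)); i=1+np.argmax(st[1:,4]); print(nm,ce[i],st[i],[ray(M,K,ce[i],z).round(1) for z in(221,205)])
E
```

```text
[591.49571979 117.11415841 193.50210858] [-7.000e-02 -4.266e+01 -3.483e+01 -3.000e-02  8.000e-02 -0.000e+00] [523.5868015  124.52207072 365.30967773]
green [200.03299706 104.82639765] [ 162   65   77   80 4758] [array([505. ,  82.2, 221. ]), array([503. ,  77.5, 205. ])]
blue [431.58644068 144.71444068] [ 387  103   90   85 7375] [array([529.2, 168.2, 221. ]), array([529.8, 173. , 205. ])]
```

View pics/w2.png

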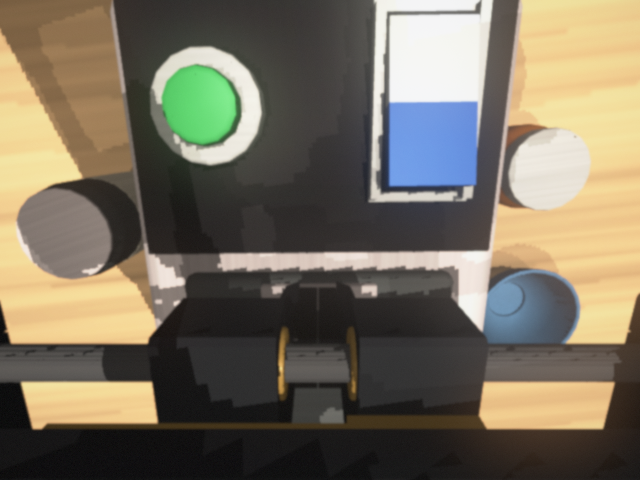

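Geometry check: in the wrist image the finger front edge sits at v≈283, where a tip at the TCP would show v≈265. So the real tips are roughly 20 mm above the reported TCP, which also explains the lid still being slightly open earlier. I'll keep pressing in small steps until I feel force.

Call:
jog_arm(commands="0 0 1 0 1;0 0 2 0 1;0 0 3 0 1;0 0 3 0 1")

```text
t: 10.03
eef_pos: [591.5, 117.1, 190.5]
orientation: [[-0.994, 0.112, -0.0], [0.112, 0.994, -0.0], [0.0, -0.0, -1.0]]
force: [0.5, 0.3, 0.9]
grip_width: 0.5
grip_force: 0.1
```

Call:
jog_arm(commands="0 0 1 0 1;0 0 2 0 1;0 0 2 0 1")

```text
t: 10.28
eef_pos: [591.6, 117.1, 188.6]
orientation: [[-0.994, 0.112, -0.0], [0.112, 0.994, -0.0], [0.0, -0.0, -1.0]]
force: [-0.3, -0.8, 0.6]
grip_width: 0.9
grip_force: 0.1
```

Call:
jog_arm(commands="0 0 1 0 1;0 0 2 0 1;0 0 2 0 1")

```text
t: 10.53
eef_pos: [591.5, 117.1, 186.5]
orientation: [[-0.994, 0.112, -0.0], [0.112, 0.994, -0.0], [0.0, -0.0, -1.0]]
force: [-0.2, -0.1, 0.1]
grip_width: 0.4
grip_force: 0.0
```

Call:
jog_arm(commands="0 0 1 0 1;0 0 2 0 1;0 0 2 0 1")

```text
t: 10.78
eef_pos: [591.7, 117.1, 185.5]
orientation: [[-0.994, 0.112, 0.0], [0.112, 0.994, 0.0], [-0.0, 0.0, -1.0]]
force: [-2.6, 0.2, 4.0]
grip_width: 0.2
grip_force: 2.1
```

Call:
jog_arm(commands="0 0 1 0 1;0 0 2 0 1;0 0 2 0 1")

```text
t: 11.03
eef_pos: [591.7, 117.1, 185.4]
orientation: [[-0.994, 0.112, 0.001], [0.112, 0.994, 0.0], [-0.001, 0.0, -1.0]]
force: [-5.7, -0.9, 11.9]
grip_width: 0.1
grip_force: 6.0
```

Call:
jog_arm(commands="0 0 -3 0 1;0 0 -8 0 1;0 0 -8 0 1")

```text
t: 11.28
eef_pos: [592.2, 117.2, 191.6]
orientation: [[-0.994, 0.112, 0.002], [0.112, 0.994, 0.0], [-0.002, 0.0, -1.0]]
force: [0.1, 0.1, 0.3]
grip_width: 0.5
grip_force: 0.0
```

Call:
jog_arm(commands="0 0 -40 0 1;0 0 -80 0 1;0 0 -130 0 1;0 0 -130 0 1;-20 250 -130 0 1;-20 250 -130 0 1;-20 250 -130 0 1;-20 250 -130 0 1;-20 250 -130 0 1;-20 250 -130 0 1;-20 250 -130 0 1;-20 250 -130 0 1")

```text
t: 12.28
eef_pos: [638.9, 365.6, 318.1]
orientation: [[-0.994, 0.108, -0.003], [0.108, 0.994, -0.001], [0.002, -0.002, -1.0]]
force: [-1.3, -1.0, 0.4]
grip_width: 0.7
grip_force: 0.0
```

```bash
python3 - <<'E'
from h import *
c=[]
s=bot.state()
for n,(x,y) in(("top",(235,155)),("scene",(225,170))):
    im=bot.get_image(n)[:,:,::-1]; cv2.imwrite(f"pics/{n}4.png",im); c.append(cv2.resize(im[y:y+150,x:x+133],(400,451),interpolation=cv2.INTER_CUBIC))
cv2.imwrite("pics/l4.png",np.hstack(c)); print(s["eef_pos"],s["force"])
p=[586.4,117.7,-.111]
P={"shut top front":[[-8,y,212] for y in(60,0,-60)],"shut bottom front":[[-8,y,200] for y in(60,0,-60)],"a.2 top":[lid(.2,112,6,y) for y in(60,0,-60)],"a.1":[lid(.1,112,6,y) for y in(60,0,-60)],"hinge top":[[104,y,212] for y in(60,0,-60)],"boundary -15.5":[[-15.5,y,200] for y in(85,0,-85)]}
for k,v in P.items():
  print(k,[((proj(n,W(p,v))-o)*3+([400,0] if n=="scene" else [0,0])).round().astype(int).tolist() for n,o in(("top",(235,155)),("scene",(225,170)))])
E
```

```text
[638.85084264 365.5910699  318.12104832] [-1.25032921 -0.97211434  0.44790812]
shut top front [[[92, 265], [186, 275], [280, 285]], [[589, 253], [663, 203], [734, 155]]]
shut bottom front [[[94, 267], [187, 277], [280, 287]], [[589, 263], [663, 214], [734, 166]]]
a.2 top [[[89, 254], [185, 264], [281, 275]], [[584, 230], [660, 180], [732, 132]]]
a.1 [[[91, 260], [186, 270], [281, 280]], [[587, 242], [662, 192], [734, 144]]]
hinge top [[[113, 93], [206, 103], [299, 113]], [[485, 141], [558, 96], [628, 52]]]
boundary -15.5 [[[54, 275], [186, 289], [318, 303]], [[565, 292], [670, 221], [770, 154]]]
```

View pics/l4.png

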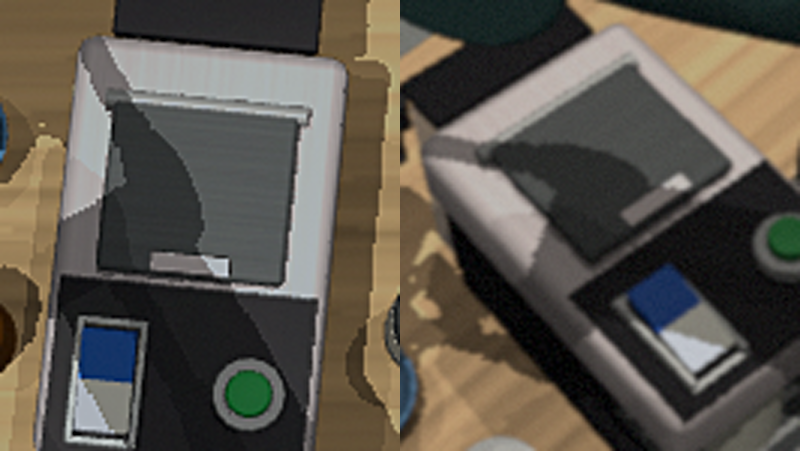

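The lid is shut: front edge at top-crop (97,270)-(283,285) and scene-crop (592,260)-(733,165), matching the shut prediction. The 12 N stop at TCP z 185.4 against the 212 mm lid face puts the tips about 26 mm above the TCP. Next is the blue end, at about (534,168).

Call:
jog_arm(commands="83 -206 0 0 1;83 -206 0 0 1;83 -206 0 0 1;83 -206 0 0 1;83 -206 0 0 1;83 -206 0 0 1;83 -206 0 0 1;83 -206 40 0 1;83 -206 80 0 1;83 -206 105 0 1;83 -206 105 0 1;83 -206 105 0 1")

```text
t: 13.38
eef_pos: [533.1, 167.7, 214.6]
orientation: [[-0.994, 0.112, -0.003], [0.112, 0.994, -0.001], [0.003, -0.001, -1.0]]
force: [-0.5, 0.2, 0.0]
grip_width: 0.3
grip_force: 0.0
```

Call:
jog_arm(commands="0 0 4 0 1;0 0 8 0 1;0 0 12 0 1;0 0 15 0 1;0 0 18 0 1;0 0 20 0 1;0 0 22 0 1;0 0 24 0 1;0 0 25 0 1;0 0 25 0 1")

```text
t: 14.22
eef_pos: [534.3, 167.9, 191.0]
orientation: [[-0.994, 0.112, 0.001], [0.112, 0.994, 0.0], [-0.001, 0.0, -1.0]]
force: [2.0, 0.8, 0.6]
grip_width: 0.6
grip_force: 0.7
```

Call:
jog_arm(commands="0 0 1 0 1;0 0 2 0 1;0 0 3 0 1;0 0 4 0 1;0 0 4 0 1")

```text
t: 14.63
eef_pos: [534.8, 167.9, 188.6]
orientation: [[-0.994, 0.112, 0.002], [0.112, 0.994, 0.0], [-0.002, 0.001, -1.0]]
force: [0.1, -0.9, 8.9]
grip_width: 0.5
grip_force: 4.3
```

Call:
jog_arm(commands="0 0 1 0 1;0 0 2 0 1;0 0 2 0 1")

```text
t: 14.88
eef_pos: [534.9, 168.0, 188.4]
orientation: [[-0.994, 0.112, 0.003], [0.112, 0.994, 0.0], [-0.003, 0.001, -1.0]]
force: [-2.3, -2.8, 16.8]
grip_width: 0.7
grip_force: 7.7
```

Call:
jog_arm(commands="0 0 -4 0 1;0 0 -15 0 1;0 0 -50 0 1;0 0 -80 0 1;0 -43 -80 0 1;0 -43 -80 0 1;0 -43 -80 0 1;0 -43 -80 0 1")

```text
t: 15.55
eef_pos: [528.3, 125.1, 263.8]
orientation: [[-0.994, 0.113, -0.002], [0.113, 0.994, 0.0], [0.002, 0.0, -1.0]]
force: [-0.4, -0.5, -1.1]
grip_width: 0.9
grip_force: 0.0
```

```bash
python3 - <<'E'
from h import *
im,M,K,s=wcam("w3"); print(s["eef_pos"],s["force"])
hsv=cv2.cvtColor(im,cv2.COLOR_BGR2HSV); H,S,V=[hsv[...,i].astype(int) for i in range(3)]
for nm,m in(("green",(H>45)&(H<85)&(S>90)&(V>60)),("blue",(H>95)&(H<125)&(S>110)&(V>80))):
    n,l,st,ce=cv2.connectedComponentsWithStats(m.astype(np.uint8)); i=1+np.argmax(st[1:,4]); print(nm,ce[i],st[i],ray(M,K,ce[i],221))
E
```

```text
[528.26773182 125.08570814 263.83073693] [-0.42652187 -0.53542384 -1.12340255]
green [243.41671714 225.57177468] [ 221  203   46   46 1651] [503.58118979  82.18082442 221.        ]
blue [384.97438243 248.22232388] [ 358  228   56   42 2186] [527.63351397 167.01337639 221.        ]
```

View pics/w3.png

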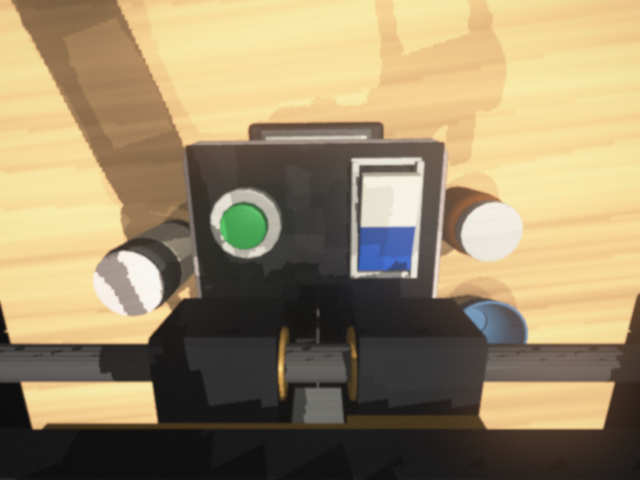

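The rocker has flipped: blue half (360-414, 228-272) is now down and shaded, and the white end is raised. Next is the start button at about (504,82).

Call:
jog_arm(commands="21 -46 0 0 1;21 -46 0 0 1;21 -46 0 0 1;21 -46 30 0 1;21 -46 55 0 1;21 -46 55 0 1;21 -46 60 0 1;21 -46 64 0 1;21 -46 68 0 1;21 -46 71 0 1;21 -46 73 0 1;21 -46 73 0 1")

```text
t: 16.6
eef_pos: [504.0, 82.1, 192.7]
orientation: [[-0.994, 0.112, 0.002], [0.112, 0.994, 0.001], [-0.002, 0.001, -1.0]]
force: [0.6, 0.3, 2.2]
grip_width: 0.2
grip_force: 1.3
```

Call:
jog_arm(commands="0 0 1 0 1;0 0 2 0 1;0 0 3 0 1;0 0 3 0 1")

```text
t: 16.93
eef_pos: [504.0, 82.1, 189.6]
orientation: [[-0.994, 0.112, 0.002], [0.112, 0.994, 0.001], [-0.002, 0.001, -1.0]]
force: [0.5, 3.2, 4.6]
grip_width: 0.3
grip_force: 2.4
```

Call:
jog_arm(commands="0 0 1 0 1;0 0 2 0 1;0 0 3 0 1;0 0 3 0 1")

```text
t: 17.27
eef_pos: [504.1, 82.1, 189.3]
orientation: [[-0.994, 0.112, 0.003], [0.112, 0.994, 0.001], [-0.003, 0.001, -1.0]]
force: [-4.7, 1.4, 17.1]
grip_width: 0.8
grip_force: 8.8
```

Call:
jog_arm(commands="0 0 1 0 1;0 0 1 0 1;0 0 1 0 1")

```text
t: 17.52
eef_pos: [504.1, 82.1, 189.2]
orientation: [[-0.994, 0.112, 0.003], [0.112, 0.994, 0.001], [-0.003, 0.001, -1.0]]
force: [-6.1, 1.6, 20.9]
grip_width: 0.3
grip_force: 10.9
```

The button is at its stop: the force rose past 17 N with no further travel, and the tip moved about 5 mm. I'll let go and move clear.

Call:
jog_arm(commands="0 0 -5 0 1;0 0 -20 0 1;0 0 -60 0 1;0 0 -100 0 1;0 0 -130 0 1;0 0 -130 0 1;0 0 -130 0 1;0 0 -130 0 1")

```text
t: 18.18
eef_pos: [502.3, 81.4, 313.4]
orientation: [[-0.994, 0.112, -0.002], [0.112, 0.994, -0.001], [0.002, -0.001, -1.0]]
force: [-1.0, -0.5, 0.0]
grip_width: 0.4
grip_force: 0.0
```

```bash
python3 - <<'E'
from h import *
s=bot.state(); print(s["eef_pos"],s["force"])
# lid still shut? compare the scene strip region with the shut prediction via image before (scene4)
print(bot.finish_job())
E
```

```text
[502.26876192  81.36298173 313.35768101] [-0.95618316 -0.54147927  0.01163401]
the job is handed in; nothing more can be done
None
```

I shut the lid, pressed the blue end of the rocker down, then pressed the green start button to its stop and released it, in that order, and handed the job in at about 18 s; no verdict came back, and I did not re-check the lid or rocker in the images after the last press.

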